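Fit a stand post and hold a square in its corner

ROBOT

A 6-joint arm with a two-finger parallel gripper is mounted at the origin on the work surface. World frame = base frame: x ahead of the robot, y to its left, z up, the work surface at z = 0. Lengths are in m, angles in degrees, forces in N, time in s.
With the tool pointing down it reaches from about 0.35 to 0.875 m from the base axis. Payload 15.5 kg.
Tool frame: the origin (TCP) lies on the mounting face of the last link; the fingertips stand 173 mm ahead of it and the grasp point (between the pads) lies 155 mm ahead of it; z points along the fingers, x is the direction in which the jaws open and shut, and the axes are right-handed (so a half turn about z gives the same grasp; the last joint's range is limited). The gripper opens to 85 mm and grips with 20 to 120 N. Pads are 22 mm wide; open, the fingers measure 114 mm over their backs; the gripper's body (76 mm by 85 mm) begins 54 mm behind the grasp point. The pads swing forward as they close: fully open they stand 13 mm farther back than shut.
Start: joints at [-82.535, 28.281, 77.091, -0, 74.628, -5.472], TCP at [0.14, -0.609, 0.405] pointing down, gripper open.
Joint ranges: [-166.48, 166.48], [-47.26, 123.95], [12.59, 153.08], [-70.14, 250.14], [6.76, 159.57], [-176.63, 176.63]. Speed limits (degrees/s): [108.29, 108.29, 147.25, 172.46, 172.46, 172.46].

INTERFACE

Orientations are given as [roll, pitch, yaw] about the fixed x, y, z axes, in that order (R = Rz(yaw) Ry(pitch) Rx(roll)).
In Python, from plant import env, read_camera, calibration, search_frame, silhouettes, tip_of gives the robot as it stands. The module is installed in compiled form; this text tells all that it offers.
- The arm moves only by the tool move_arm, never from a script. Its argument "deltas" is a list that holds one entry, the list of rows, each a list of 6 numbers: the shift along the tool's x, y, z in mm, then the turn, a rotation vector about the tool's x, y, z in rad. A call has 1 to 10 rows; each row shifts and turns the commanded pose from where the row before left it, along the tool's axes as they then stand; what a row does not reach is not made up. A row lasts 1/8 s, in which the tool goes at most 62.5 mm and 10.7 degrees, less where a joint would pass 70% of its speed; a pose out of reach is approached as far as the arm can. A call is refused whole if a number of a shift passes 62.5 or a number of a turn 0.188, either way. A call with a gripper value outside its range is refused whole. "claw" is the finger opening in mm, from 0 to 85.4, set as the call begins (left out, the last holds). The fingers move at their own pace and stop on an object; "newtons" is the grip in N (left out, the last holds). Time passes only in rows, so rows that do not move let the fingers close. It gives the time, the measured TCP pose, the force and the opening at its end, in the units of the state.
- env.sense(): the state, without advancing time (a new reading comes with each control period).
- read_camera(name): name is "side" or "top"; returns the picture (384x512x3 uint8, blue, green, red); there is no depth.
- calibration(name): a dict with "camera_matrix" (3x3 intrinsics, pixels), "extrinsics" (4x4, takes a point from world to camera coordinates). Camera axes: x right, y up, looking along -z (the intrinsics and any distortion apply to the point x, -y, -z); pixel columns grow to the right and rows downward; lengths in m; the calibration is good to about 2 mm. A picture is of the moment at which its call begins. calibration takes no time and is no camera call.
- env.close_job(): hands the job in, once; it reports no verdict.
Trained networks look in the newest picture that a camera, given by its name, has taken for a name from the list of things; names that differ only in an ending like _2 or _b are one class to them, and where a whole thing is asked for, a point or a joint stands for the part that bears it (a point fixed in the world has none). Each returns a list of dicts, best first, with "conf" (0 to 1); they miss things now and then, are a little off and sometimes report something else, mostly with a low value. They report only what shows in the picture. A call takes as long as a camera call. They do not tell look-alikes from the thing itself.
- search_frame(label, camera): "xyz" ([x, y, z] in m, in the coordinates of the camera as it stood for that picture, good to about 4 mm: the middle of the surface that is visible of it).
- silhouettes(label, camera): "mask" (384x512 bool, what is visible of it).
- tip_of(label, camera): "xyz" ([x, y, z] in m, in the coordinates of the camera as it stood for that picture, good to about 4 mm: a listed point, or the origin of a listed thing).
The state is a dict: "time_s": time; "joint_positions": joint angles; "qvel": joint speeds; "effort": joint torques, N m; "eef_pos": TCP position; "eef_rot": TCP orientation; "ft_force": force on the tool from outside, world axes, zero at the start; "torque": the same for the moment, N m; "grip_width": finger opening in m.
Only numpy, scipy, OpenCV 4.12 (cv2) and the standard library are available. Lean on these libraries where they do the work, as an engineer would, in place of code of your own. Each camera call takes 0.05 s, during which the arm holds its last target. There are 200 camera calls.

TASK

Push the blue tube post fully down onto the brass spigot of the base plate, its faces in line with the plate's edges, and let go of it. Then set the red square on the long free side of the plate and press it into the corner, centred on the post, until its foot is flat on the plate and its upright back is flat against the post, and finish while still gripping it and pressing it against both. Leave the well plate, bottle and tube rack where they are.

Things in the scene. Friction and masses are not known exactly. Their poses are not given: they have to be found in the camera images.
- base: Smooth dark steel base plate (slippery against post and square), 230 x 120 x 12 mm, flat on the bench, fixed. Origin at the centre of its underside, x along its long side, z up. A round brass spigot (22 mm diameter, its top 10 mm a cone narrowing to 10 mm) stands at x = -70 mm, y = 0 and ends 47 mm above the plate's top. The long free side is the +x side of the spigot.
- spigot (a point): The centre of the brass spigot's foot, on the top face of the base plate (12 mm above the bench).
- post: Blue square tube, 40 x 40 mm outside, 90 mm tall, a 24.6 mm square hole right through, about 0.25 kg, loose, standing upright. Origin at the centre of its underside, z up along the tube, x and y square to its four like faces. Fully down, its underside rests on the plate, centred on the spigot, and it can still turn about it.
- square: Red L-shaped square, about 0.3 kg, loose, standing on its foot. Origin on the underside below the blade's centre, z up. Upright blade: x -18 to 18 mm, 18 mm thick along y, top at z = 105 mm; grip it from above across the 18 mm. Foot: x -18 to 92 mm, 30 mm wide along y, 18 mm high. The flat back at x = -18 mm goes against the post, the underside on the plate.
- square_corner (a point): The square's outer corner: the lower edge of its upright back, in the middle of its width (x = -18 mm, y = 0, z = 0 of the square).
- well_plate: Bystander: clear 24-well plate with red wells, 127 x 85 x 20 mm, loose. Origin at the centre of its underside.
- reagent_bottle: Bystander: white bottle with a blue cap, 42 mm diameter, 85 mm tall, loose. Origin at the centre of its underside.
- tube_rack: Bystander: green rack with two rows of capped tubes, 110 x 60 x 56 mm, loose. Origin at the centre of its underside.
Not all that is in view belongs to the job. Several things look just like the square: the one meant starts nearest to the robot's base.

How it is judged:
By the outcome, as a careful person would: the job done as asked, in the order asked, and still so for the second after the job is handed in, while the arm keeps its last pose, push and grip.
It also fails if it takes over 64 s, if anything falls off the work surface, if the arm or the gripper's body presses on something with over 40 N, if the wrist force passes 120 N, or if a joint passes its speed limit or range.

## Working session

There is one attempt and no reset: what is moved stays moved. The work goes in short steps, Python scripts to look and compute and a tool call to move; the robot and the scene stay as the last step left them, time stands still between calls to the robot, and variables do not carry over. Pictures are saved under pics/ and viewed, about 8 in all and at most 12, crops included, and the job is handed in when it is done.

Besides the shell and the picture viewer there is one more tool, called after "Request:" by a JSON object that holds its "name" and its "arguments", one argument or row to a line. move_arm: Moves the arm, as the interface text tells. Its arguments: {"type":"object","properties":{"deltas":{"type":"array"},"claw":{"type":"number"},"newtons":{"type":"number"}},"required":["deltas"]}

```bash
mkdir -p pics; cat > h.py <<'E'
from plant import env, read_camera, calibration, search_frame, silhouettes, tip_of
import numpy as np, cv2
def cam2w(c,p):
    E=np.array(calibration(c)["extrinsics"]); return (np.linalg.inv(E)@np.r_[p,1])[:3]
def proj(c,P):
    k=calibration(c); E=np.array(k["extrinsics"]); q=E@np.r_[P,1]; u=np.array(k["camera_matrix"])@np.array([q[0],-q[1],-q[2]]); return u[:2]/u[2]
def ray(c,uv,z):
    k=calibration(c); E=np.array(k["extrinsics"]); d=np.linalg.inv(np.array(k["camera_matrix"]))@np.r_[uv,1]
    R=E[:3,:3]; o=-R.T@E[:3,3]; d=R.T@(d*[1,-1,-1]); return o+d*(z-o[2])/d[2]
E
python3 - <<'E'
from h import *
print(env.sense())
ims=[]
for c in ("side","top"):
    im=read_camera(c); cv2.imwrite(f"pics/{c}0.png",im); k=calibration(c); print(c,k)
    for l in ("base","spigot","post","square","square_corner"):
        for r in tip_of(l,c)[:6]:
            w=cam2w(c,r["xyz"]); print(c,l,round(r["conf"],2),w.round(3),proj(c,w).round(0))
E
```

```text
{'time_s': 0.0, 'joint_positions': array([-8.25348581e+01,  2.83142851e+01,  7.71263013e+01,  2.30610813e-04,
        7.46259639e+01, -5.47137848e+00]), 'qvel': array([-0.08194886,  0.03607608, -0.02228688,  0.04474937,  0.10831699,
        0.01351186]), 'effort': array([-5.80707900e-03, -8.82172251e+01, -3.83868849e+01, -5.21173642e-04,
        1.02310427e-02, -5.40434428e-05]), 'eef_pos': array([ 0.13990952, -0.60899945,  0.40411153]), 'eef_rot': array([-1.79993433e+02,  6.62257978e-02, -7.70635371e+01]), 'ft_force': array([ 0.56882436,  0.38354044, -0.86011845]), 'torque': array([ 0.05379107,  0.05485454, -0.01913752]), 'grip_width': 0.08518620743414035}
side {'camera_matrix': array([[443.54824537,   0.        , 261.45776127],
       [  0.        , 443.54824537, 189.30611674],
       [  0.        ,   0.        ,   1.        ]]), 'extrinsics': array([[-0.99535874, -0.09583248,  0.00878186,  0.59344774],
       [ 0.05597236, -0.50228044,  0.86289133, -0.11945218],
       [-0.07828206,  0.85937797,  0.5053132 , -1.32354431],
       [ 0.        ,  0.        ,  0.        ,  1.        ]
[... 638 characters left out ...]
612645, -0.99961945,  0.02238067, -0.08548639],
       [ 0.98336501,  0.01990651,  0.18054634, -0.58485415],
       [-0.18092315,  0.0190968 ,  0.98331181, -1.01612892],
       [ 0.        ,  0.        ,  0.        ,  1.        ]])}
top base 0.95 [0.575 0.18  0.002] [179. 190.]
top spigot 0.87 [0.551 0.245 0.014] [156. 197.]
top post 0.51 [ 0.456 -0.157 -0.001] [288. 230.]
top square 0.88 [ 0.673 -0.397  0.003] [364. 163.]
top square 0.76 [ 0.608 -0.611  0.004] [433. 184.]
top square 0.64 [ 0.609 -0.266  0.001] [323. 182.]
top square_corner 0.8 [ 0.625 -0.265  0.003] [322. 177.]
top square_corner 0.7 [ 0.659 -0.391 -0.   ] [362. 167.]
top square_corner 0.57 [ 0.619 -0.608  0.   ] [431. 181.]
```

```bash
python3 - <<'E'
import cv2
a=cv2.imread("pics/top0.png");cv2.imwrite("pics/top0b.png",cv2.resize(a,(800,600),interpolation=cv2.INTER_CUBIC))
a=cv2.imread("pics/side0.png");cv2.imwrite("pics/side0b.png",cv2.resize(a,(800,600),interpolation=cv2.INTER_CUBIC))
E
```

```text
(no output)
```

View pics/top0b.png

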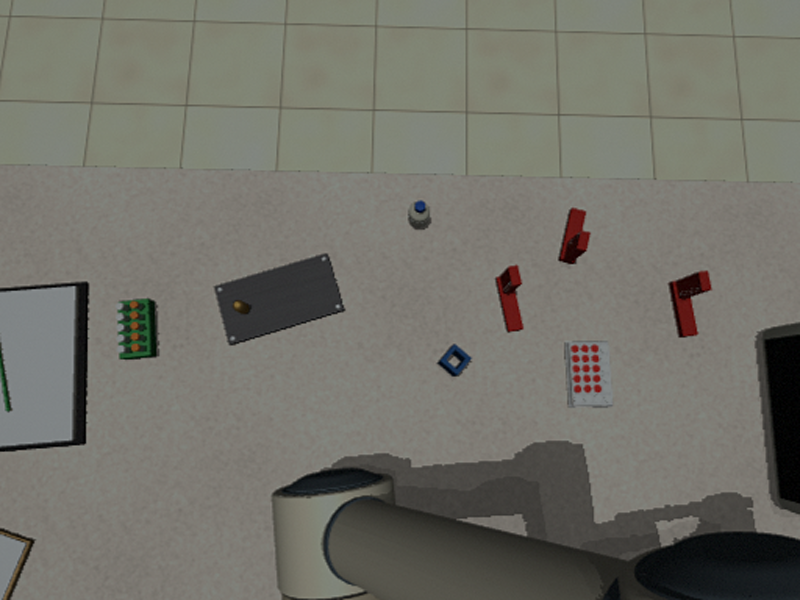

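View pics/side0b.png

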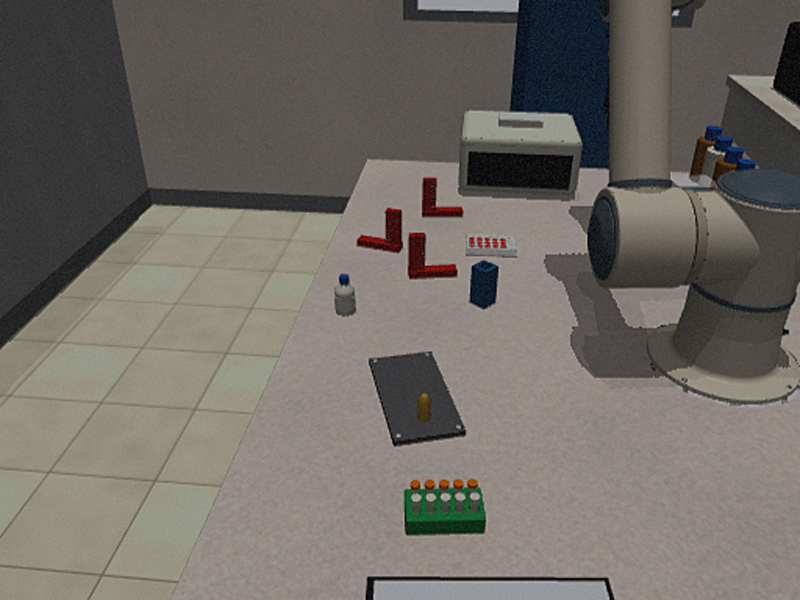

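Candidates for the square (px in the 800x600 top view): A (510,290) at about 0.66 m from the base, B (573,238) at 0.78 m, C (690,300) at 0.86 m. A is nearest to the robot, so A is the one. The plate is at (280,298), with the spigot on its left end at (241,306). The post is at (455,360), turned about 45°. Next I fit the poses to the silhouettes.

```bash
cat >> h.py <<'E'
from scipy.optimize import minimize
def box(x0,x1,y0,y1,z0,z1): return np.array([[x,y,z] for x in(x0,x1) for y in(y0,y1) for z in(z0,z1)])/1000
MOD={"post":[box(-20,20,-20,20,0,90)],"square":[box(-18,18,-9,9,0,105),box(-18,92,-15,15,0,18)],"base":[box(-115,115,-60,60,0,12)]}
def render(l,c,p,z=0,S=4):
    m=np.zeros((384*S,512*S),np.uint8); a=np.radians(p[2]); R=np.array([[np.cos(a),-np.sin(a),0],[np.sin(a),np.cos(a),0],[0,0,1]])
    for b in MOD[l]:
        q=np.array([proj(c,R@v+[p[0],p[1],z]) for v in b]); h=cv2.convexHull(((q+.5)*S*16).astype(np.int32))
        cv2.fillConvexPoly(m,h,1,shift=4)
    return cv2.resize(m.astype(np.float32),(512,384),interpolation=cv2.INTER_AREA)
def fit(l,masks,p0,z=0):
    def cost(q):
        p=[q[0]/1000,q[1]/1000,q[2]]; s=0
        for c,m in masks.items():
            r=render(l,c,p,z); s+=1-np.minimum(r,m).sum()/np.maximum(r,m).sum()
        return s
    q0=np.array([p0[0]*1e3,p0[1]*1e3,p0[2]])
    best=min((minimize(cost,q0+[0,0,d],method="Nelder-Mead",options=dict(initial_simplex=q0+[0,0,d]+np.array([[0,0,0],[8,0,0],[0,8,0],[0,0,8]]),maxiter=90)) for d in (-8,8)),key=lambda r:r.fun)
    return best.x.round(2),round(best.fun,3)
def masks(l,near,cams=("side","top"),color=None,z=0.03):
    out={}
    for c in cams:
        u=proj(c,np.r_[near,z])
        if color is not None:
            im=read_camera(c).astype(int); b,g,r=im[...,0],im[...,1],im[...,2]
            m={"red":(r>1.8*g+10)&(r>1.8*b+10),"blue":(b>1.4*r+8)&(b>1.2*g+5)}[color].astype(np.uint8)
            m=cv2.morphologyEx(m,cv2.MORPH_CLOSE,np.ones((3,3)))
            n,L,st,ce=cv2.connectedComponentsWithStats(m); i=1+np.argmin(np.linalg.norm(ce[1:]-u,axis=1)+1e3*(st[1:,4]<40)); out[c]=(L==i).astype(np.float32)
        else:
            ms=[r["mask"] for r in silhouettes(l,c)]
            ms=[m for m in ms if m.any()]
            if ms: out[c]=min(ms,key=lambda m:np.linalg.norm(np.argwhere(m).mean(0)[::-1]-u)).astype(np.float32)
    return out
E
cat > m1.py <<'E'
from h import *
import sys
for c in ("side","top"): read_camera(c)
for l,p0,col in (("base",(.572,.18,-70),None),("post",(.454,-.158,45),None),("post",(.454,-.158,45),"blue"),("square",(.605,-.267,-170),None),("square",(.605,-.267,-170),"red")):
    m=masks(l,p0[:2],color=col)
    if col=="blue":
        for c in m: # fill hole
            k,_=cv2.findContours(m[c].astype(np.uint8),cv2.RETR_EXTERNAL,cv2.CHAIN_APPROX_NONE); x=np.zeros((384,512),np.uint8); cv2.drawContours(x,k,-1,1,-1); m[c]=x.astype(np.float32)
    print(l,col,{c:int(v.sum()) for c,v in m.items()},fit(l,m,p0))
    for c in m: print("   ",c,fit(l,{c:m[c]},p0))
E
python3 m1.py
```

```text
Traceback (most recent call last):
  File "m1.py", line 9, in <module>
    print(l,col,{c:int(v.sum()) for c,v in m.items()},fit(l,m,p0))
                                                      ~~~^^^^^^^^
  File "h.py", line 26, in fit
    best=min((minimize(cost,q0+[0,0,d],method="Nelder-Mead",options=dict(initial_simplex=q0+[0,0,d]+np.array([[0,0,0],[8,0,0],[0,8,0],[0,0,8]]),maxiter=90)) for d in (-8,8)),key=lambda r:r.fun)
  File "h.py", line 26, in <genexpr>
    best=min((minimize(cost,q0+[0,0,d],method="Nelder-Mead",options=dict(initial_simplex=q0+[0,0,d]+np.array([[0,0,0],[8,0,0],[0,8,0],[0,0,8]]),maxiter=90)) for d in (-8,8)),key=lambda r:r.fun)
              ~~~~~~~~^^^^^^^^^^^^^^^^^^^^^^^^^^^^^^^^^^^^^^^^^^^^^^^^^^^^^^^^^^^^^^^^^^^^^^^^^^^^^^^^^^^^^^^^^^^^^^^^^^^^^^^^^^^^^^^^^^^^^^^^^^^^^^^^^^^^^^
  File "h.py", line 23, in cost
    r=render(l,c,p,z); s+=1-np.minimum(r,m).sum()/np.maximum(r,m).sum()
  File "h.py", line 16, in render
    q=np.array([proj(c,R@v+[p[0],p[1],z]) for v in b]); h=cv2.convexHull(((q+.5)*S*16).astype(np.int32))
                ~~~~^^^^^^^^^^^^^^^^^^^^^
  File "h.py", line 6, in proj
    k=calibration(c); E=np.array(k["extrinsics"]); q=E@np.r_[P,1]; u=np.array(k["camera_matrix"])@np.array([q[0],-q[1],-q[2]]); return u[:2]/u[2]
ValueError: time passes only in moves, steps and waits
```

```bash
sed -i '2a import functools\ncalibration=functools.lru_cache(None)(calibration)' h.py; time python3 m1.py
```

```text
base None {'side': 2568, 'top': 2982} (array([571.9 , 179.68, -71.57]), np.float64(0.06))
    side (array([571.41, 178.35, -71.58]), np.float64(0.023))
    top (array([572.6 , 180.68, -71.5 ]), np.float64(0.024))
post None {'side': 430} (array([ 453.95, -162.74,   66.34]), np.float64(0.075))
    side (array([ 453.95, -162.74,   66.34]), np.float64(0.075))
post blue {'side': 430, 'top': 221} (array([ 453.31, -159.84,   53.99]), np.float64(0.255))
    side (array([ 453.17, -163.55,   64.41]), np.float64(0.079))
    top (array([ 454.86, -159.97,   48.01]), np.float64(0.141))
square None {'side': 452, 'top': 446} (array([ 606.18, -263.66, -167.98]), np.float64(0.247))
    side (array([ 605.94, -272.12, -174.6 ]), np.float64(0.09))
    top (array([ 606.73, -262.24, -167.05]), np.float64(0.122))
square red {'side': 433, 'top': 423} (array([ 606.42, -266.29, -169.61]), np.float64(0.297))
    side (array([ 606.31, -270.57, -173.46]), np.float64(0.118))
    top (array([ 606.81, -265.09, -168.37]), np.float64(0.16))
real	0m44.683s
user	0m35.510s
sys	0m7.609s
```

```bash
cat > ov.py <<'E'
from h import *
def crop(im,c,P,r,S=8):
    u=proj(c,P).astype(int); x0=max(u[0]-r,0); y0=max(u[1]-r,0)
    return cv2.resize(im[y0:y0+2*r,x0:x0+2*r],None,fx=S,fy=S,interpolation=cv2.INTER_CUBIC),(x0,y0)
def edges(o,off,c,l,p,S=8,z=0,col=(0,255,255)):
    a=np.radians(p[2]); R=np.array([[np.cos(a),-np.sin(a),0],[np.sin(a),np.cos(a),0],[0,0,1]])
    for b in MOD[l]:
        q=[proj(c,R@v+[p[0]/1000,p[1]/1000,z]) for v in b]
        for i,j in ((0,1),(2,3),(4,5),(6,7),(0,2),(1,3),(4,6),(5,7),(0,4),(1,5),(2,6),(3,7)):
            f=lambda w:tuple(int(t) for t in ((w-off+.5)*S))
            cv2.line(o,f(q[i]),f(q[j]),col,1)
E
python3 - <<'E'
from ov import *
tiles=[]
for l,ps,P in (("post",(454,-160,54),(.454,-.16,.045)),("square",(606.3,-266,-169.6),(.585,-.27,.04))):
    row=[]
    for c in ("side","top"):
        im=cv2.convertScaleAbs(cv2.imread(f"pics/{c}0.png"),alpha=1.6); r=25
        o,off=crop(im,c,np.array(P),r); o2=o.copy(); edges(o2,np.array(off),c,l,ps)
        row+= [cv2.resize(o2,(390,290) if 0 else (300,300))] if 0 else [o2[:, :]]
    tiles.append(np.hstack(row))
o=np.vstack(tiles); o=cv2.resize(o,(600,600),interpolation=cv2.INTER_AREA); cv2.imwrite("pics/ov0.png",o)
E
```

```text
(no output)
```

View pics/ov0.png

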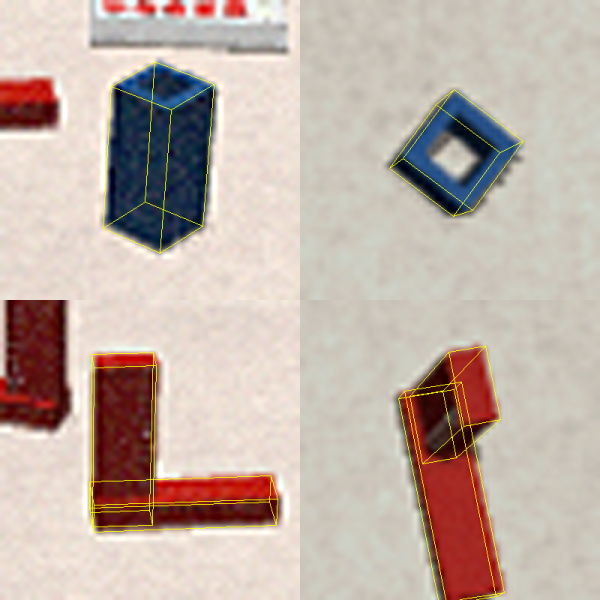

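Both models sit on the post and square A. The post is at about (454,-160), yaw 54°/-36°, and the square at (606,-266), yaw -169.6°. The plate is at (572,180), yaw -71.5°, which puts the spigot at (550,246). I start moving towards the post.

Request:
{"name": "move_arm", "arguments": {
  "deltas": [
    [[0,0,0,0,0,-0.179],[0,0,0,0,0,-0.179],[0,0,0,0,0,-0.179],[0,0,0,0,0,-0.179],[0,-40,5,0,0,0],[0,-50,5,0,0,0],[-2,-50,5,0,0,0],[-2,-50,5,0,0,0],[-2,-50,5,0,0,0],[-2,-50,5,0,0,0]]
  ],
  "claw": 85
}}

```text
time_s: 2.65
eef_pos: [0.3048, -0.3686, 0.3747]
eef_rot: [180.0, -0.0, -36.1]
ft_force: [1.3, 0.7, 0.1]
grip_width: 0.085
```

```bash
cat > go.py <<'E'
from h import *
import sys
x,y,z,yaw=map(float,sys.argv[1:5]) # mm, mm, mm, deg (jaw yaw); prints shift in present tool axes + turn
s=env.sense(); r=np.radians(s["eef_rot"]); 
from scipy.spatial.transform import Rotation as Ro
R=Ro.from_euler("xyz",r); T=Ro.from_euler("xyz",[180,0,yaw],degrees=True)
print("t",round(s["time_s"],2),"pos",(s["eef_pos"]*1e3).round(1),s["eef_rot"].round(2),"F",s["ft_force"].round(1),"M",s["torque"].round(2),"w",round(s["grip_width"]*1e3,1))
d=np.array([x,y,z])-s["eef_pos"]*1e3
print("shift now",R.inv().apply(d).round(1),"turn",(R.inv()*T).as_rotvec().round(4),"shift after turn",T.inv().apply(d).round(1))
E
python3 go.py 454 -160 330 -36
```

```text
t 2.65 pos [ 304.8 -368.6  374.7] [ 1.7999e+02 -3.0000e-02 -3.6050e+01] F [1.3 0.7 0.1] M [-0.03 -0.03 -0.04] w 85.0
shift now [  -2.1 -256.5   44.7] turn [ 0.0001 -0.0006 -0.001 ] shift after turn [  -1.9 -256.5   44.7]
```

Request:
{"name": "move_arm", "arguments": {
  "deltas": [
    [[0,-50,9,0,0,0],[0,-50,9,0,0,0],[-1,-50,9,0,0,0],[-1,-50,9,0,0,0],[0,-40,9,0,0,0],[0,-16,0,0,0,0],[0,0,0,0,0,0],[0,0,0,0,0,0]]
  ]
}}

```text
time_s: 3.65
eef_pos: [0.4527, -0.1625, 0.3299]
eef_rot: [180.0, -0.0, -36.1]
ft_force: [-1.5, -0.4, -0.7]
grip_width: 0.0848
```

```bash
python3 go.py 454 -160 213 -36; python3 - <<'E'
from ov import *
row=[]
for c in ("side","top"):
    im=read_camera(c); cv2.imwrite(f"pics/{c}1.png",im); P=np.array([.454,-.16,.09]); o,off=crop(cv2.convertScaleAbs(im,alpha=1.6),c,P,35); edges(o,np.array(off),c,"post",(454,-160,54)); row.append(o[::1])
cv2.imwrite("pics/ov1.png",cv2.resize(np.hstack(row),(800,400)))
E
```

```text
t 3.65 pos [ 452.7 -162.5  329.9] [ 1.7999e+02 -2.0000e-02 -3.6070e+01] F [-1.5 -0.4 -0.7] M [ 0.03  0.04 -0.  ] w 84.8
shift now [ -0.5  -2.8 116.9] turn [ 0.0002 -0.0004 -0.0013] shift after turn [ -0.4  -2.8 116.9]
```

View pics/ov1.png

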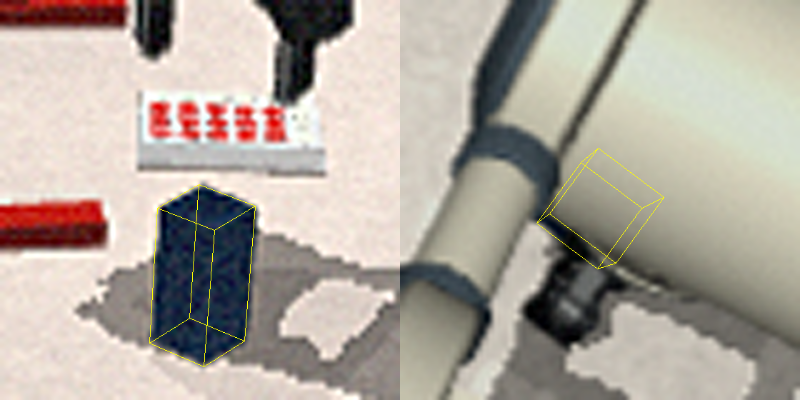

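The side view shows the fingers straddling the post, at (155,40) and (290,70) in the crop, and the model outline still fits it. Descending and gripping.

Request:
{"name": "move_arm", "arguments": {
  "deltas": [
    [[0,-3,25,0,0,0],[0,0,30,0,0,0],[0,0,30,0,0,0],[0,0,22,0,0,0],[0,0,10,0,0,0],[0,0,0,0,0,0]]
  ]
}}

```text
time_s: 4.5
eef_pos: [0.4547, -0.1597, 0.2126]
eef_rot: [180.0, 0.0, -36.1]
ft_force: [0.1, -0.0, 0.1]
grip_width: 0.0847
```

Request:
{"name": "move_arm", "arguments": {
  "deltas": [
    [[0,0,0,0,0,0],[0,0,0,0,0,0],[0,0,0,0,0,0],[0,0,0,0,0,0],[0,0,0,0,0,0],[0,0,0,0,0,0],[0,0,0,0,0,0],[0,0,0,0,0,0]]
  ],
  "claw": 30,
  "newtons": 40
}}

```text
time_s: 5.5
eef_pos: [0.455, -0.1594, 0.2133]
eef_rot: [-180.0, -0.1, -36.0]
ft_force: [-1.1, -1.0, 9.1]
grip_width: 0.0393
```

```bash
python3 go.py 454 -160 213 -36
```

```text
t 5.5 pos [ 455.  -159.4  213.3] [-1.7999e+02 -5.0000e-02 -3.6040e+01] F [-1.1 -1.   9.1] M [ 0.04  0.19 -0.06] w 39.3
shift now [-0.4  1.1  0.3] turn [-0.0001 -0.0009 -0.0006] shift after turn [-0.4  1.1  0.3]
```

Request:
{"name": "move_arm", "arguments": {
  "deltas": [
    [[0,0,-15,0,0,0],[0,0,-40,0,0,0],[0,0,-30,0,0,-0.1],[0,0,0,0,0,-0.16],[0,0,0,0,0,-0.16],[0,0,0,0,0,-0.16],[0,0,0,0,0,-0.16],[0,0,0,0,0,-0.13],[0,0,0,0,0,-0.081],[12,-20,0,0,0,0]]
  ]
}}

```text
time_s: 6.75
eef_pos: [0.4598, -0.137, 0.2978]
eef_rot: [180.0, -0.0, 18.4]
ft_force: [0.2, 0.6, -2.3]
grip_width: 0.0397
```

```bash
python3 go.py 550 246.4 298 18.5
```

```text
t 6.75 pos [ 459.8 -137.   297.8] [ 1.7998e+02 -1.0000e-02  1.8440e+01] F [ 0.2  0.6 -2.3] M [-0.02  0.01 -0.04] w 39.7
shift now [ 2.068e+02 -3.352e+02 -3.000e-01] turn [ 0.0004 -0.0002 -0.0011] shift after turn [ 2.072e+02 -3.350e+02 -2.000e-01]
```

Request:
{"name": "move_arm", "arguments": {
  "deltas": [
    [[20,-32,0,0,0,0],[25,-41,0,0,0,0],[25,-41,0,0,0,0],[25,-41,0,0,0,0],[25,-41,0,0,0,0],[25,-41,0,0,0,0],[25,-41,0,0,0,0],[23,-37,0,0,0,0],[14,-20,0,0,0,0],[0,0,0,0,0,0]]
  ]
}}

```text
time_s: 8.0
eef_pos: [0.5502, 0.2483, 0.2976]
eef_rot: [-180.0, -0.0, 18.6]
ft_force: [-0.7, -0.3, -3.2]
grip_width: 0.0396
```

```bash
python3 go.py 550 246.4 298 18.5; python3 - <<'E'
from ov import *
s=env.sense(); p=s["eef_pos"]*1e3
row=[]
for c in ("side","top"):
    im=read_camera(c); cv2.imwrite(f"pics/{c}2.png",im)
    for l in ("spigot","post","base"):
        for r in tip_of(l,c)[:2]: print(c,l,round(r["conf"],2),(cam2w(c,r["xyz"])*1e3).round(1))
    P=np.array([.55,.246,.08]); o,off=crop(cv2.convertScaleAbs(im,alpha=1.6),c,P,35)
    edges(o,np.array(off),c,"post",(p[0],p[1],18.5),z=(p[2]-213.3)/1e3); edges(o,np.array(off),c,"base",(572,180,-71.5),col=(0,255,0)); row.append(o)
    for a in np.linspace(0,2*np.pi,24): cv2.circle(o,tuple(int(t) for t in (proj(c,[.55+.011*np.cos(a),.2464+.011*np.sin(a),.012])-off+.5)*8),1,(255,0,255),-1)
    cv2.circle(o,tuple(int(t) for t in (proj(c,[.55,.2464,.059])-off+.5)*8),3,(255,0,255),-1)
cv2.imwrite("pics/ov2.png",cv2.resize(np.hstack(row),(800,400)))
E
```

```text
t 8.0 pos [550.2 248.3 297.6] [-1.7999e+02 -2.0000e-02  1.8570e+01] F [-0.7 -0.3 -3.2] M [-0.02  0.03  0.02] w 39.6
shift now [-0.8  1.7 -0.4] turn [-0.0001 -0.0003  0.0012] shift after turn [-0.8  1.7 -0.4]
side spigot 0.89 [548.4 243.4  13.5]
side spigot 0.35 [571.5 177.6  -3.4]
side post 0.78 [549.8 248.4  80.8]
side base 0.77 [571.2 183.1  -0.8]
top spigot 0.81 [550.5 245.1  17.4]
top spigot 0.63 [548.8 245.5  84.6]
top post 0.57 [550.4 250.9  83.6]
top base 0.74 [550.2 246.1  82.5]
top base 0.61 [575.1 180.3   2.9]
```

View pics/ov2.png

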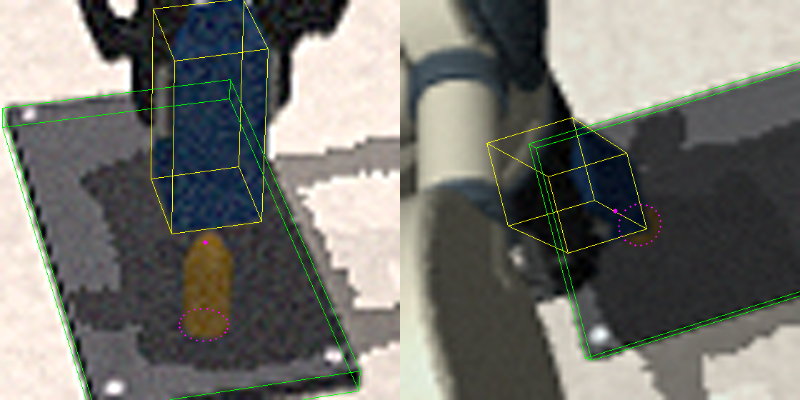

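Side view: the spigot (205,290) matches my ring, and the post's lower end is right above it. The top view agrees to about 2 mm. I shift 2 mm and start down.

Request:
{"name": "move_arm", "arguments": {
  "deltas": [
    [[-1,2.5,5,0,0,0],[0,0,15,0,0,0],[0,0,6,0,0,0],[0,0,5,0,0,0],[0,0,5,0,0,0],[0,0,4,0,0,0],[0,0,0,0,0,0]]
  ]
}}

```text
time_s: 9.28
eef_pos: [0.5499, 0.2443, 0.2574]
eef_rot: [-180.0, 0.0, 18.5]
ft_force: [-1.4, 4.4, -3.9]
grip_width: 0.0393
```

```bash
python3 go.py 549.7 245.5 225.3 18.5
```

```text
t 9.28 pos [549.9 244.3 257.4] [-1.7998e+02  2.0000e-02  1.8450e+01] F [-1.4  4.4 -3.9] M [ 0.81  0.31 -0.09] w 39.3
shift now [ 0.2 -1.2 32.1] turn [-0.0004  0.0004 -0.0009] shift after turn [ 0.2 -1.3 32.1]
```

The post is about 15 mm over the spigot with almost no vertical load. A 4.6 N side force says to shift 1 mm along tool -y. Continuing down.

Request:
{"name": "move_arm", "arguments": {
  "deltas": [
    [[0,-1,3,0,0,0],[0,0,6,0,0,0],[0,0,7,0,0,0],[0,0,7,0,0,0],[0,0,4,0,0,0],[0,0,2,0,0,0],[0,0,0,0,0,0]]
  ]
}}

```text
time_s: 10.15
eef_pos: [0.5498, 0.245, 0.2286]
eef_rot: [180.0, 0.0, 18.5]
ft_force: [-0.1, -0.1, -1.9]
grip_width: 0.0397
```

```bash
python3 go.py 549.7 245.5 225.3 18.5
```

```text
t 10.15 pos [549.8 245.  228.6] [1.800e+02 1.000e-02 1.845e+01] F [-0.1 -0.1 -1.9] M [-0.02  0.05 -0.04] w 39.7
shift now [ 0.1 -0.5  3.3] turn [ 0.      0.0001 -0.0008] shift after turn [ 0.1 -0.5  3.3]
```

Request:
{"name": "move_arm", "arguments": {
  "deltas": [
    [[0,0,1.5,0,0,0],[0,0,1.5,0,0,0],[0,0,1,0,0,0],[0,0,1,0,0,0],[0,0,0,0,0,0]]
  ]
}}

```text
time_s: 10.78
eef_pos: [0.5502, 0.2452, 0.2252]
eef_rot: [180.0, -0.1, 18.5]
ft_force: [-3.7, -0.8, 20.5]
grip_width: 0.0394
```

```bash
python3 go.py 549.7 245.5 225.3 18.5
```

```text
t 10.78 pos [550.2 245.2 225.2] [ 1.800e+02 -1.400e-01  1.845e+01] F [-3.7 -0.8 20.5] M [-0.29  0.68 -0.  ] w 39.4
shift now [-0.4 -0.5 -0.1] turn [ 0.     -0.0024 -0.0008] shift after turn [-0.4 -0.5 -0.1]
```

Contact came at TCP z 225.2, just as predicted for fully down (213.3 + 12), with 20 N. Unload and release, then rise.

Request:
{"name": "move_arm", "arguments": {
  "deltas": [
    [[0,0,-1,0,0,0],[0,0,0,0,0,0],[0,0,0,0,0,0],[0,0,0,0,0,0],[0,0,0,0,0,0],[0,0,-10,0,0,0],[0,0,-25,0,0,0],[0,0,-30,0,0,0],[0,0,-30,0,0,0],[0,0,-10,0,0,0]]
  ],
  "claw": 85
}}

```text
time_s: 12.02
eef_pos: [0.5501, 0.2451, 0.332]
eef_rot: [180.0, -0.2, 18.5]
ft_force: [-0.4, 0.8, -0.5]
grip_width: 0.085
```

```bash
cat > plan.py <<'E'
import sys; from h import *
from scipy.spatial.transform import Rotation as Ro
x,y,z,yaw,n=map(float,sys.argv[1:6]); n=int(n)
s=env.sense(); R=Ro.from_euler("xyz",s["eef_rot"],degrees=True); T=Ro.from_euler("xyz",[180,0,yaw],degrees=True)
print(s["time_s"],s["eef_pos"].round(4),s["eef_rot"].round(2),s["ft_force"].round(1))
w=np.r_[.5,np.ones(n-2),.5]; w/=w.sum(); rv=(R.inv()*T).as_rotvec(); d=np.array([x,y,z])-s["eef_pos"]*1e3
for k in w: # shift is in the tool axes before the row's turn
    print([float(v) for v in np.r_[R.inv().apply(d*k).round(1),(rv*k).round(3)]],","); R=R*Ro.from_rotvec(rv*k)
E
python3 plan.py 606.3 -267 335 -79.6 14
```

```text
12.025 [0.5501 0.2451 0.332 ] [180.    -0.18  18.45] [-0.4  0.8 -0.5]
[-4.2, 19.4, -0.1, -0.0, -0.0, 0.066] ,
[-5.8, 39.2, -0.3, -0.0, -0.0, 0.132] ,
[-0.6, 39.6, -0.2, -0.0, -0.0, 0.132] ,
[4.6, 39.4, -0.2, -0.0, -0.0, 0.132] ,
[9.7, 38.4, -0.2, -0.0, -0.0, 0.132] ,
[14.7, 36.8, -0.2, -0.0, -0.0, 0.132] ,
[19.4, 34.6, -0.2, -0.0, -0.0, 0.132] ,
[23.8, 31.7, -0.2, -0.0, -0.0, 0.132] ,
[27.7, 28.3, -0.2, -0.0, -0.0, 0.132] ,
[31.2, 24.4, -0.2, -0.0, -0.0, 0.132] ,
[34.1, 20.1, -0.2, -0.0, -0.0, 0.132] ,
[36.5, 15.5, -0.2, -0.0, -0.0, 0.132] ,
[38.2, 10.6, -0.2, -0.0, -0.0, 0.132] ,
[19.6, 2.7, -0.1, -0.0, -0.0, 0.066] ,
```

Request:
{"name": "move_arm", "arguments": {
  "deltas": [
    [[-4,19,0,0,0,0.066],[-6,39,0,0,0,0.132],[0,40,0,0,0,0.132],[5,39,0,0,0,0.132],[10,38,0,0,0,0.132],[15,37,0,0,0,0.132],[19,35,0,0,0,0.132],[24,32,0,0,0,0.132],[28,28,0,0,0,0.132],[31,24,0,0,0,0.132]]
  ]
}}

```text
time_s: 13.28
eef_pos: [0.5911, -0.1309, 0.3285]
eef_rot: [179.9, 0.1, -53.8]
ft_force: [0.3, 1.0, -0.0]
grip_width: 0.0848
```

Request:
{"name": "move_arm", "arguments": {
  "deltas": [
    [[34,20,0,0,0,0.132],[36,15,0,0,0,0.132],[38,10,0,0,0,0.132],[20,3,0,0,0,0.066],[0,0,0,0,0,0],[0,0,0,0,0,0]]
  ]
}}

```text
time_s: 14.02
eef_pos: [0.6063, -0.2655, 0.3289]
eef_rot: [179.9, 0.1, -79.9]
ft_force: [-0.0, 0.3, -0.6]
grip_width: 0.0851
```

```bash
python3 go.py 606.3 -267 220 -79.6; python3 - <<'E'
from ov import *
row=[]
for c in ("side","top"): im=read_camera(c); cv2.imwrite(f"pics/{c}3.png",im)
m=masks("post",(.55,.245),z=.06); print({c:fit("post",{c:m[c]},(.55,.245,18.5),z=.012) for c in m})
m=masks("square",(.59,-.267),cams=("side",)); print({c:fit("square",{c:m[c]},(.606,-.267,-170)) for c in m})
for c,P in (("side",(.6,-.267,.08)),("side",(.55,.245,.06)),("top",(.55,.245,.06))):
    im=cv2.imread(f"pics/{c}3.png"); o,off=crop(cv2.convertScaleAbs(im,alpha=1.6),c,np.array(P),25)
    edges(o,np.array(off),c,"post",(550,245,18.5),z=.012);edges(o,np.array(off),c,"square",(606.3,-267,-170)); row.append(o)
cv2.imwrite("pics/ov3.png",cv2.resize(np.hstack(row),(798,266)))
E
```

```text
t 14.03 pos [ 606.3 -265.5  328.9] [ 1.7993e+02  7.0000e-02 -7.9860e+01] F [-0.   0.3 -0.6] M [ 0.04 -0.01 -0.  ] w 85.1
shift now [1.600e+00 1.000e-01 1.089e+02] turn [ 0.0012  0.0012 -0.0046] shift after turn [  1.4   0.3 108.9]
{'side': (array([549.89, 246.86,   9.79]), np.float64(0.08))}
{'side': (array([ 607.46, -273.64, -172.45]), np.float64(0.134))}
```

View pics/ov3.png

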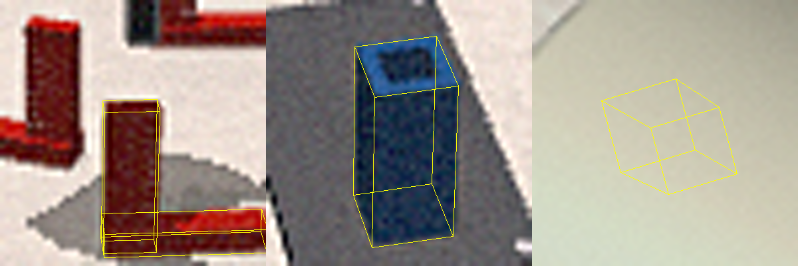

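Post: the outline coincides with its fully-down pose on the plate. Square A also matches the model at the crop's left (130,175). Descending on the blade.

Request:
{"name": "move_arm", "arguments": {
  "deltas": [
    [[2,0,15,0.001,0.001,-0.002],[0,0,30,0,0,0],[0,0,30,0,0,0],[0,0,24,0,0,0],[0,0,10,0,0,0],[0,0,0,0,0,0]]
  ]
}}

```text
time_s: 15.02
eef_pos: [0.6072, -0.2677, 0.22]
eef_rot: [-180.0, -0.0, -79.7]
ft_force: [0.8, 0.2, -0.6]
grip_width: 0.085
```

Request:
{"name": "move_arm", "arguments": {
  "deltas": [
    [[0,0,0,0,0,0],[0,0,0,0,0,0],[0,0,0,0,0,0],[0,0,0,0,0,0],[0,0,0,0,0,0],[0,0,0,0,0,0],[0,0,0,0,0,0],[0,0,0,0,0,0]]
  ],
  "claw": 8,
  "newtons": 60
}}

```text
time_s: 16.02
eef_pos: [0.6074, -0.2679, 0.221]
eef_rot: [-179.9, -0.1, -79.8]
ft_force: [0.2, 0.5, 6.8]
grip_width: 0.0176
```

```bash
python3 go.py 606.3 -267 220 -79.6
```

```text
t 16.02 pos [ 607.4 -267.9  221. ] [-1.7992e+02 -7.0000e-02 -7.9760e+01] F [0.2 0.5 6.8] M [ 0.23  0.09 -0.02] w 17.6
shift now [-1.1  1.   1. ] turn [-0.0014 -0.0013 -0.0028] shift after turn [-1.1  1.   1. ]
```

Gripped (17.6 mm). I lift it and plan the carry to 15 mm short of the post.

Request:
{"name": "move_arm", "arguments": {
  "deltas": [
    [[0,0,-12,-0.001,-0.001,0],[0,0,-25,0,0,0],[0,0,-30,0,0,0],[0,0,-25,0,0,0],[0,0,-10,0,0,0],[0,0,0,0,0,0]]
  ]
}}

```text
time_s: 16.77
eef_pos: [0.6073, -0.2678, 0.323]
eef_rot: [-180.0, -0.0, -79.8]
ft_force: [-0.2, 0.1, -3.4]
grip_width: 0.0173
```

```bash
python3 plan.py 566.8 194.8 323 18.5 15
```

```text
16.775 [ 0.6073 -0.2678  0.323 ] [-1.7997e+02 -2.0000e-02 -7.9750e+01] [-0.2  0.1 -3.4]
[-16.5, -1.5, -0.0, -0.0, -0.0, -0.061] ,
[-32.8, -5.0, -0.0, -0.0, -0.0, -0.122] ,
[-31.9, -9.0, -0.0, -0.0, -0.0, -0.122] ,
[-30.6, -12.8, -0.0, -0.0, -0.0, -0.122] ,
[-28.8, -16.5, -0.0, -0.0, -0.0, -0.122] ,
[-26.6, -19.9, -0.0, -0.0, -0.0, -0.122] ,
[-23.9, -23.0, -0.0, -0.0, -0.0, -0.122] ,
[-20.9, -25.7, -0.0, -0.0, -0.0, -0.122] ,
[-17.6, -28.1, -0.0, -0.0, -0.0, -0.122] ,
[-14.1, -30.0, -0.0, -0.0, -0.0, -0.122] ,
[-10.3, -31.5, -0.0, -0.0, -0.0, -0.122] ,
[-6.4, -32.6, -0.0, -0.0, -0.0, -0.122] ,
[-2.3, -33.1, -0.0, -0.0, -0.0, -0.122] ,
[1.7, -33.1, -0.0, -0.0, -0.0, -0.122] ,
[2.9, -16.3, -0.0, -0.0, -0.0, -0.061] ,
```

Request:
{"name": "move_arm", "arguments": {
  "deltas": [
    [[-16,-2,0,0,0,-0.061],[-33,-5,0,0,0,-0.122],[-32,-9,0,0,0,-0.122],[-31,-13,0,0,0,-0.122],[-29,-16,0,0,0,-0.122],[-27,-20,0,0,0,-0.122],[-24,-23,0,0,0,-0.122],[-21,-26,0,0,0,-0.122],[-18,-28,0,0,0,-0.122],[-14,-30,0,0,0,-0.122]]
  ]
}}

```text
time_s: 18.02
eef_pos: [0.5794, 0.0482, 0.3215]
eef_rot: [180.0, 0.1, -13.1]
ft_force: [0.2, -0.0, -3.6]
grip_width: 0.0176
```

Request:
{"name": "move_arm", "arguments": {
  "deltas": [
    [[-10,-31,0,0,0,-0.122],[-6,-32,0,0,0,-0.122],[-2,-33,0,0,0,-0.122],[2,-30,0,0,0,-0.122],[3,-10,0,0,0,-0.061],[0,0,0,0,0,0],[0,0,0,0,0,0]]
  ]
}}

```text
time_s: 18.9
eef_pos: [0.5708, 0.1849, 0.322]
eef_rot: [180.0, 0.1, 18.0]
ft_force: [0.6, -0.3, -3.2]
grip_width: 0.0178
```

```bash
python3 go.py 566.8 194.8 250 18.5; python3 - <<'E'
from ov import *
s=env.sense(); p=s["eef_pos"]*1e3; z=(p[2]-221)/1e3
row=[]
for c in ("side","top"):
    im=read_camera(c); cv2.imwrite(f"pics/{c}4.png",im)
    P=np.array([.57,.19,.1]); o,off=crop(cv2.convertScaleAbs(im,alpha=1.6),c,P,45)
    edges(o,np.array(off),c,"post",(550,245,18.5),z=.012); edges(o,np.array(off),c,"base",(572,180,-71.5),col=(0,255,0)); edges(o,np.array(off),c,"square",(p[0],p[1],-71.5),z=z,col=(255,0,255)); row.append(o)
m=masks("square",p[:2]/1e3,z=.15,color="red"); print({c:fit("square",{c:m[c]},(p[0]/1e3,p[1]/1e3,-71.5),z=z) for c in m})
cv2.imwrite("pics/ov4.png",cv2.resize(np.hstack(row),(800,400)))
E
```

```text
t 18.9 pos [570.8 184.9 322. ] [1.8e+02 7.0e-02 1.8e+01] F [ 0.6 -0.3 -3.2] M [ 0.05  0.03 -0.02] w 17.8
shift now [ -0.7 -10.7  72. ] turn [ 0.      0.0012 -0.0087] shift after turn [ -0.7 -10.7  72. ]
{'side': (array([570.02, 181.85, -73.76]), np.float64(0.221)), 'top': (array([575.16, 170.27, -70.95]), np.float64(0.38))}
```

View pics/ov4.png

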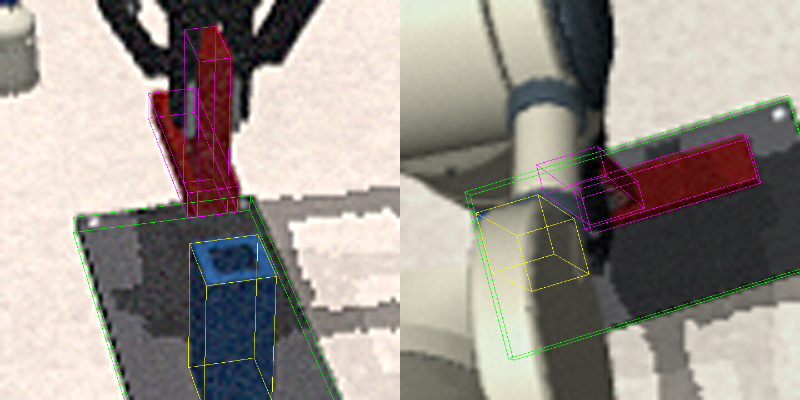

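The held square follows the model in both views, with its foot end at (760,183) in the top crop. The gap to the post is about 25 mm and the yaw is 0.5° short. I correct and lower.

Request:
{"name": "move_arm", "arguments": {
  "deltas": [
    [[-0.7,0,10,0,0.001,-0.009],[0,0,25,0,0,0],[0,0,25,0,0,0],[0,0,15,0,0,0],[0,-3,6,0,0,0],[0,-6,2,0,0,0],[0,-6,1,0,0,0],[0,-3,0,0,0,0],[0,0,0,0,0,0]]
  ]
}}

```text
time_s: 20.23
eef_pos: [0.5646, 0.2026, 0.2391]
eef_rot: [180.0, -0.1, 18.6]
ft_force: [-0.2, -0.1, -2.8]
grip_width: 0.0175
```

```bash
python3 go.py 562.05 209.0 233 18.5
```

```text
t 20.23 pos [564.6 202.6 239.1] [ 1.800e+02 -9.000e-02  1.865e+01] F [-0.2 -0.1 -2.8] M [ 0.15 -0.01 -0.01] w 17.5
shift now [-0.4 -6.8  6.1] turn [ 0.0001 -0.0016  0.0026] shift after turn [-0.4 -6.8  6.1]
```

Request:
{"name": "move_arm", "arguments": {
  "deltas": [
    [[-0.4,0,2,0,-0.001,0.002],[0,0,2,0,0,0],[0,0,1,0,0,0],[0,0,1,0,0,0],[0,0,0.5,0,0,0],[0,0,0.5,0,0,0],[0,0,0,0,0,0]]
  ]
}}

```text
time_s: 21.1
eef_pos: [0.5648, 0.2022, 0.233]
eef_rot: [180.0, -0.1, 18.5]
ft_force: [-1.4, -0.8, 17.6]
grip_width: 0.017
```

```bash
python3 go.py 562.05 209.0 233 18.5
```

```text
t 21.1 pos [564.8 202.2 233. ] [ 1.7999e+02 -1.4000e-01  1.8500e+01] F [-1.4 -0.8 17.6] M [ 0.01  0.61 -0.01] w 17.0
shift now [-0.4 -7.3  0. ] turn [ 0.0002 -0.0024  0.    ] shift after turn [-0.4 -7.3  0. ]
```

Foot on the plate at z 233.0 as expected. Now I slide gently to the post.

Request:
{"name": "move_arm", "arguments": {
  "deltas": [
    [[-0.4,-2,-0.3,0,0,0],[0,-2,0,0,0,0],[0,-1,0,0,0,0],[0,-0.5,0,0,0,0],[0,-0.5,0,0,0,0],[0,0,0,0,0,0]]
  ]
}}

```text
time_s: 21.85
eef_pos: [0.5627, 0.2077, 0.233]
eef_rot: [180.0, -0.1, 18.5]
ft_force: [-0.0, -2.0, 9.7]
grip_width: 0.0173
```

```bash
python3 go.py 562.05 209.0 233 18.5
```

```text
t 21.85 pos [562.7 207.7 233. ] [ 1.7998e+02 -1.5000e-01  1.8500e+01] F [-0.  -2.   9.7] M [-0.21 -0.03 -0.01] w 17.3
shift now [-0.2 -1.4  0. ] turn [ 0.0004 -0.0026  0.0001] shift after turn [-0.2 -1.4  0. ]
```

Request:
{"name": "move_arm", "arguments": {
  "deltas": [
    [[0,-0.5,0,0,0,0],[0,-0.5,0,0,0,0],[0,-0.5,0,0,0,0],[0,-0.5,0,0,0,0],[0,0,0,0,0,0]]
  ]
}}

```text
time_s: 22.48
eef_pos: [0.562, 0.2096, 0.233]
eef_rot: [180.0, -0.1, 18.5]
ft_force: [0.2, -2.3, 11.0]
grip_width: 0.0171
```

```bash
python3 go.py 562.05 209.0 233 18.5; python3 - <<'E'
from ov import *
p=env.sense()["eef_pos"]*1e3
row=[]
for c in ("side","top"):
    im=read_camera(c); cv2.imwrite(f"pics/{c}5.png",im)
    P=np.array([.56,.22,.06]); o,off=crop(cv2.convertScaleAbs(im,alpha=1.6),c,P,28,S=14)
    o2=o.copy(); edges(o2,np.array(off),c,"post",(550,245,18.5),S=14,z=.012); edges(o2,np.array(off),c,"square",(p[0],p[1],-71.5),S=14,z=.012,col=(255,0,255)); row+=[o2] if c=="top" else [o,o2]
cv2.imwrite("pics/ov5.png",cv2.resize(np.hstack(row[:2]),(800,400)))
E
```

```text
t 22.48 pos [562.  209.6 233. ] [ 1.7998e+02 -1.5000e-01  1.8510e+01] F [ 0.2 -2.3 11. ] M [-0.26 -0.01 -0.02] w 17.1
shift now [-0.2  0.6  0. ] turn [ 0.0004 -0.0026  0.0001] shift after turn [-0.2  0.6  0. ]
```

View pics/ov5.png

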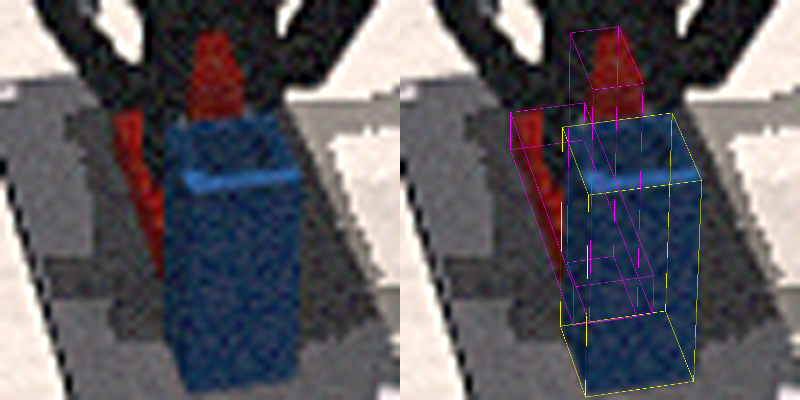

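The square sits just short of the post and lines up with it: post TCP lateral 599.1, square 599.4 mm. No contact yet; the 2.3 N is sliding friction. I keep on.

Request:
{"name": "move_arm", "arguments": {
  "deltas": [
    [[-0.2,-0.5,0,0,0,0],[0,-0.5,0,0,0,0],[0,-0.5,0,0,0,0],[0,-0.5,0,0,0,0],[0,0,0,0,0,0]]
  ]
}}

```text
time_s: 23.2
eef_pos: [0.5612, 0.2114, 0.233]
eef_rot: [180.0, -0.2, 18.5]
ft_force: [0.3, -2.1, 11.2]
grip_width: 0.0175
```

```bash
python3 go.py 562.05 209.0 233 18.5
```

```text
t 23.2 pos [561.2 211.4 233. ] [ 1.7997e+02 -1.5000e-01  1.8500e+01] F [ 0.3 -2.1 11.2] M [-0.24 -0.04  0.01] w 17.5
shift now [-0.   2.6  0. ] turn [ 0.0005 -0.0026  0.0001] shift after turn [-0.   2.6  0. ]
```

Request:
{"name": "move_arm", "arguments": {
  "deltas": [
    [[0,-0.5,0,0,0,0],[0,-0.5,0,0,0,0],[0,-0.5,0,0,0,0],[0,0,0,0,0,0]]
  ]
}}

```text
time_s: 23.7
eef_pos: [0.561, 0.2121, 0.2331]
eef_rot: [179.9, -0.1, 18.5]
ft_force: [3.8, -12.0, 10.7]
grip_width: 0.0175
```

```bash
python3 go.py 562.05 209.0 233 18.5
```

```text
t 23.7 pos [561.  212.1 233.1] [ 1.7989e+02 -1.5000e-01  1.8520e+01] F [  3.8 -12.   10.7] M [-2.02 -0.48  0.07] w 17.5
shift now [-0.   3.3  0.1] turn [ 0.0019 -0.0026  0.0003] shift after turn [-0.   3.3  0.1]
```

Contact: 12.6 N against the post with the square 1.3 mm beyond nominal, which is the hole's slack. The moment puts the centre of pressure at about mid-height, so the contact is flat. I add a little press on both faces and check.

Request:
{"name": "move_arm", "arguments": {
  "deltas": [
    [[0,-0.2,0.2,0,0,0],[0,0,0,0,0,0],[0,0,0,0,0,0],[0,0,0,0,0,0],[0,0,0,0,0,0]]
  ]
}}

```text
time_s: 24.32
eef_pos: [0.561, 0.2122, 0.2331]
eef_rot: [179.9, -0.2, 18.5]
ft_force: [3.4, -13.9, 14.5]
grip_width: 0.0176
```

```bash
python3 go.py 562.05 209.0 233 18.5; python3 - <<'E'
from ov import *
p=env.sense()["eef_pos"]*1e3
row=[]
im=read_camera("side"); cv2.imwrite("pics/side6.png",im); im2=read_camera("top"); cv2.imwrite("pics/top6.png",im2)
m=masks("post",(.55,.246),z=.06); print({c:fit("post",{c:m[c]},(.55,.246,18.5),z=.012) for c in m})
for c,P,r in (("side",(.56,.22,.06),28),("top",(.56,.2,.06),28)):
    o,off=crop(cv2.convertScaleAbs(im if c=="side" else im2,alpha=1.6),c,np.array(P),r,S=14)
    edges(o,np.array(off),c,"post",(549.6,246.3,18.5),S=14,z=.012); edges(o,np.array(off),c,"square",(p[0],p[1],-71.5),S=14,z=.012,col=(255,0,255)); row.append(o)
cv2.imwrite("pics/ov6.png",cv2.resize(np.hstack(row),(800,400)))
for l in ("well_plate","reagent_bottle","tube_rack"):
    a=cv2.imread("pics/side0.png"); 
    r=tip_of(l,"side")[:1]; print(l,[(cam2w("side",q["xyz"])*1e3).round(0) for q in r])
E
```

```text
t 24.32 pos [561.  212.2 233.1] [ 1.7988e+02 -1.6000e-01  1.8510e+01] F [  3.4 -13.9  14.5] M [-2.39 -0.42 -0.01] w 17.6
shift now [-0.   3.3  0.1] turn [ 0.0021 -0.0028  0.0002] shift after turn [-0.   3.3  0.1]
{'side': (array([549.02, 245.02,  17.83]), np.float64(0.078))}
well_plate [array([ 435., -426.,   -3.])]
reagent_bottle [array([744., -90.,  -5.])]
tube_rack [array([504., 443.,   2.])]
```

View pics/ov6.png

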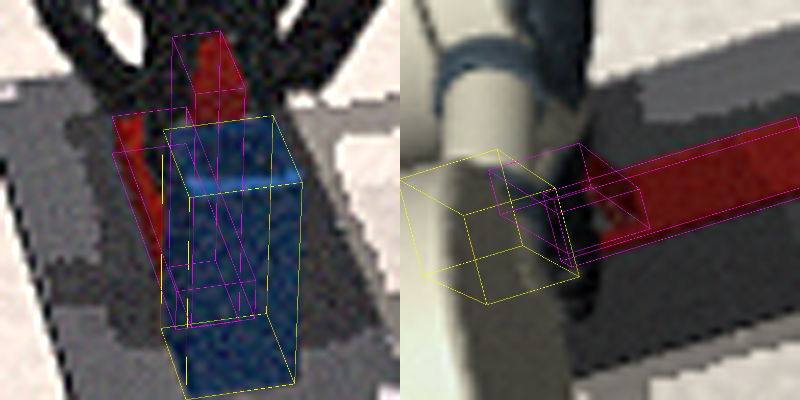

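The last views show the blade against the post and the foot along the plate, both on their model outlines. Forces hold at about 14 N sideways and 14.5 N down. Handing in.

```bash
python3 -c "
from plant import env
print(env.close_job()); s=env.sense(); print(s['time_s'],s['ft_force'].round(1),s['eef_pos'].round(4),s['grip_width'])"
```

```text
the job is handed in; nothing more can be done
None
the job is handed in; nothing more can be done
```

The job is done and handed in at about 24.5 s of the 64 s allowed. No verdict was reported, and I couldn't read the arm's state after handing in.

- **Post:** It went onto the spigot with its faces in line with the plate's edges, to about 0.1° by the tool's yaw. I pushed it down with about 20 N, and it touched the plate at TCP z 225.2 mm against 225.3 mm predicted. I then let go of it.
- **Square:** I took the one nearest the robot's base, about 0.66 m away. Its foot met the plate at TCP z 233.0 mm, as predicted. I slid it against the post, where it came to rest about 0.3 mm off the post's centre line. It is still gripped (17.6 mm).
- **Last forces:** The square was pressing the post with about 14 N and the plate with about 14.5 N. The moment puts the contact at about mid-height on the post, which suggests the back is flat against it.
- **Last views:** Both outlines matched. The post silhouette fit gave a yaw of 17.8° against 18.5°, and the tool was tilted about 0.1–0.2°; both are within measuring error. An earlier, rougher side-view fit of the post gave 9.8°, but the overlay matched 18.5°.
- **Not checked:** The top camera's view of the post was blocked by the arm. The arm kept clear of the well plate, bottle and tube rack, but I had no measured starting poses to compare with the final ones. By eye they stayed where they were.

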